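# Hold the bean bin open for refilling

### The job

The empty coffee-bean bin is about to be refilled and my arms are full with the sack: push the bolt on its front deck all the way back with a fingertip to free the lid, then press the red pad of the long side lever down to its stop so that the heavy lid swings wide open, and finish while still holding the lever down. Let the lever alone raise the lid, smoothly and without letting it drop, and keep your fingers off the lid and its handle while it is up. Leave the other things on the counter standing where they are.

Things in the scene. Friction and masses are not known exactly. Their poses are not given: they have to be found in the camera images.
- bin: Bean bin screwed to the counter: aluminium box 260 (x) x 240 (y) x 170 mm high, origin at the centre of its underside. Its -x side is the front and roughly faces the robot (turned up to 0.3 rad), +y is its left. The front 50 mm of its top is a fixed deck carrying the slide bolt, the rest the lid; the lever runs along its right (-y) side. While the bolt is home neither lid nor lever can move beyond a little play.
- bolt (a joint): Slide bolt on the front deck, a 12 mm steel rod lying along the bin's y, 14 mm over the deck, in two brass saddles whose tops are 22 mm over the deck. Value in m: 0 = home (rod through the brass staple of the lid), 0.040 = pushed fully back; it moves along the bin's +y (away from the lever), starts at 0 to 0.005, frees the lid above about 0.03, and stays where it is left (friction about 2 N).
- bolt_knob (a point): Centre of the black ball (22 mm across) on top of the bolt's upright 12 mm stem; the ball's top is 67 mm and the rod's top 20 mm over the deck. It travels with the bolt. On the side to push from (-y) the deck is free of anything over 22 mm high for 75 mm, up to the lid's brass staple; the nearer saddle is 52 mm from the knob when home.
- lid: Heavy dark steel lid, 208 (x) x 246 (y) mm, about 1.4 kg (varies by a fifth), hinged along the bin's rear (+x) top edge; origin at the middle of its front edge. Shut, it lies level, its top 176 mm above the counter; with the lever on its stop it is tilted up about 0.77 rad. It falls shut when the lever is let go. A low steel bar handle (30 mm high) stands on it near the front edge.
- lever: Hand lever: steel bar turning about the bin's y axis through (9, -146, 177) mm of the bin's frame. Its long arm (240 mm) reaches forward past the bin to the red press pad; a white roller on its short arm (80 mm) lies under a lug of the lid. Origin: centre of the pad's top; x along the bar to the pivot. At rest the long arm is tilted 0.22 rad up, on its stop 0.22 rad down. No spring: the lid's weight is felt at the pad, 8 to 15 N.
- lever_pad (a point): Centre of the top face of the lever's red press pad (72 mm along the bar, 46 mm across, face 21 mm above the bar's middle line). It stands free, at rest 90 mm in front of the bin and 26 mm outside the line of its right wall, at (-221, -146, 250) mm of the bin's frame; on the stop it is about 145 mm above the counter.
- scoop: Loose bystander: steel bean scoop with black handle lying in front of the bin, 165 mm long, 36 mm high. Leave it alone.
- jar: Loose bystander: amber glass jar, 80 mm across, 110 mm tall, to the right of the bin. Leave it alone.
- tin: Loose bystander: green tin, 70 mm across, 100 mm tall, to the right of the bin. Leave it alone.
- carton: Loose bystander: cardboard carton 75 x 110 x 120 mm, to the left of the bin. Leave it alone.
- tamper: Loose bystander: steel tamper, 56 mm across, 88 mm tall, front left of the bin. Leave it alone.
- teabox: Loose bystander: red and yellow tea box 70 x 130 x 70 mm, left of the robot. Leave it alone.
- mug: Loose bystander: blue mug, 80 mm across, 90 mm tall, near right. Leave it alone.

How it is judged:
By the outcome, as a careful person would: the job done as asked, in the order asked, and still so for the second after the job is handed in, while the arm keeps its last pose, push and grip.
It also fails if it takes over 45 s, if anything falls off the work surface, if the arm or the gripper's body presses on something with over 40 N, if the wrist force passes 120 N, or if a joint passes its speed limit or range.

### The arm

A 6-joint arm with a two-finger parallel gripper is mounted at the origin on the work surface. World frame = base frame: x ahead of the robot, y to its left, z up, the work surface at z = 0. Lengths are in m, angles in rad, forces in N, time in s.
With the tool pointing down it reaches from about 0.225 to 0.875 m from the base axis. Payload 3.4 kg.
Tool frame: the origin (TCP) lies on the centre line of the jaws, within the pads' length; the fingertips stand 17 mm ahead of it and the grasp point (between the pads) lies 2 mm behind it (manip.finger_overhang is the distance from the TCP to the fingertips, in m); y points along the fingers, x is the direction in which the jaws open and shut, and the axes are right-handed (so a half turn about y gives the same grasp; the last joint's range is limited). The gripper opens to 85 mm and grips with 20 to 120 N. Pads are 22 mm wide; open, the fingers measure 114 mm over their backs; the gripper's body (76 mm by 85 mm) begins 54 mm behind the grasp point. The pads swing forward as they close: fully open they stand 13 mm farther back than shut.
Start: joints at [1.229, 0.276, 1.505, -0, 1.361, -0.121], TCP at [0.126, 0.561, 0.248] pointing down, gripper open.
Joint ranges: [-2.89, 2.89], [-0.75, 2.08], [0.22, 2.7], [-1.18, 4.32], [0.11, 2.71], [-2.7, 2.7]. Speed limits (rad/s): [2.57, 2.57, 3.14, 3.14, 3.14, 3.14].

### API

Orientations are given as a unit quaternion [w, x, y, z].
In Python, from rig import manip gives the robot as it stands.
- The arm moves only by the tool arm_command, never from a script. Its argument "commands" is a list of rows, each a list of 3 entries, a list of its own where there are three numbers: the finger opening in cm, from 0 to 8.54, then the shift along the world's x, y, z in cm, then the turn about the world's z in rad. A call has 1 to 12 rows; each row shifts and turns the commanded pose from where the row before left it; what a row does not reach is not made up. A row lasts 1/10 s, in which the tool goes at most 50 mm and 8.59 degrees, less where a joint would pass 70% of its speed; a pose out of reach is approached as far as the arm can. A call with a gripper value outside its range is refused whole. The fingers move at their own pace and stop on an object; "grip_force" is the grip in N (left out, the last holds). Time passes only in rows, so rows that do not move let the fingers close. It gives the time, the measured TCP pose, the force and the opening at its end, in the units of the state.
- manip.get_state(): the state, without advancing time (a new reading comes with each control period).
- manip.get_image(name): name is "scene" or "side" or "wrist"; returns a dict with "pixels" (400x640x3 uint8, red, green, blue), "range_z" (400x640 float32, m along the optical axis (not along the pixel's ray), 0 where there is no reading), "intrinsics" (3x3 intrinsics, pixels), "R" (3x3) and "t" (3): a world point X has camera coordinates R X + t. Camera axes: x right, y down, z forward; pixel columns grow to the right and rows downward; lengths in m; the calibration is good to about 2 mm. A picture is of the moment at which its call begins.
- manip.sign_off(): hands the job in, once; it reports no verdict.
The state is a dict: "clock": time; "qpos": joint angles; "qd": joint speeds; "effort": joint torques, N m; "position": TCP position; "ee_rot": TCP orientation; "contact_force": force on the tool from outside, world axes, zero at the start; "moment": the same for the moment, N m; "width": finger opening in m.
Only numpy, scipy, OpenCV 4.12 (cv2) and the standard library are available. Lean on these libraries where they do the work, as an engineer would, in place of code of your own. Each camera call takes 0.05 s, during which the arm holds its last target.

## Working session

There is one attempt and no reset: what is moved stays moved. The work goes in short steps, Python scripts to look and compute and a tool call to move; the robot and the scene stay as the last step left them, time stands still between calls to the robot, and variables do not carry over. Pictures are saved under pics/ and viewed, and the job is handed in when it is done.

Besides the shell and the picture viewer there is one more tool, called after "Request:" as name(argument=value, ...) on one line, values as JSON. arm_command: Moves the arm, as the interface text tells. Its arguments: {"type":"object","properties":{"commands":{"type":"array"},"grip_force":{"type":"number"}},"required":["commands"]}

```bash
ls; mkdir -p pics; python3 - <<'E'
from rig import manip
import cv2,numpy as np
s=manip.get_state()
for k,v in s.items(): print(k,np.round(v,4))
for n in ["scene","side","wrist"]:
    im=manip.get_image(n)
    np.savez(f"/tmp/{n}0.npz",**im)
    cv2.imwrite(f"pics/{n}0.png",im["pixels"][:,:,::-1])
    print(n,im["intrinsics"].tolist(),(-im["R"].T@im["t"]).round(3))
E
```

```text
pics
clock 0.0
qpos [ 1.2291  0.2766  1.5062 -0.      1.3607 -0.121 ]
qd [ 0.0012 -0.0001  0.0002 -0.0004  0.0005  0.001 ]
effort [-3.00000e-04 -4.16773e+01 -2.45812e+01 -5.00000e-04  1.10000e-02
  0.00000e+00]
position [0.1257 0.5606 0.2474]
ee_rot [-0.5517  0.5524  0.4413 -0.4424]
contact_force [-0.7355  0.4985 -0.5962]
moment [ 0.0238  0.0406 -0.0153]
width 0.0853
scene [[473.91182781915114, 0.0, 316.8413637596424], [0.0, 473.91182781915114, 194.04896370383855], [0.0, 0.0, 1.0]] [1.353 0.211 1.406]
side [[371.8753861056189, 0.0, 321.6646024151879], [0.0, 371.8753861056189, 196.5432998033533], [0.0, 0.0, 1.0]] [ 0.095 -0.916  0.856]
wrist [[346.7738764999772, 0.0, 315.26654084675533], [0.0, 346.7738764999772, 204.36567434673313], [0.0, 0.0, 1.0]] [0.048 0.58  0.373]
```

View pics/scene0.png

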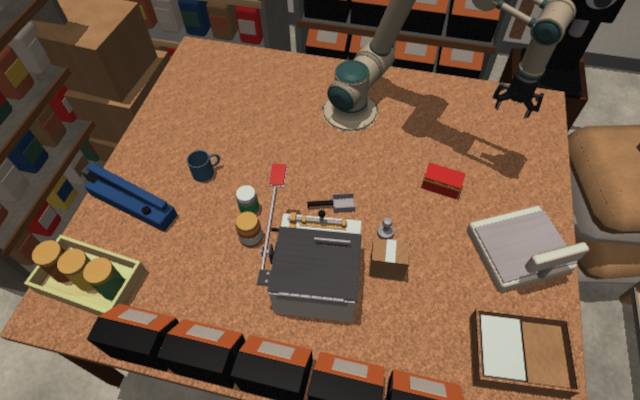

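View pics/side0.png

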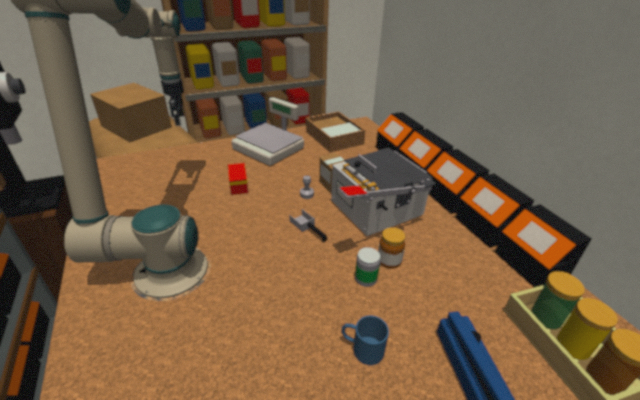

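View pics/wrist0.png

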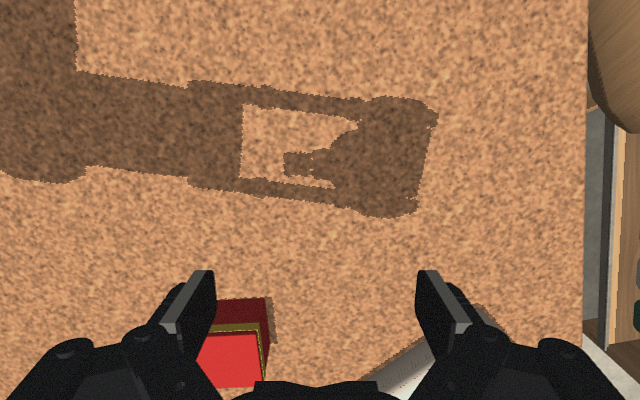

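The scene view shows the red pad at about (278,174), the bolt knob at about (322,213), and the lid centred at about (317,262). I'll zoom in and measure these.

```bash
cat > h.py <<'E'
import numpy as np,cv2
def load(n): return dict(np.load(f"/tmp/{n}.npz"))
def ray(im,u,v):
    K=im["intrinsics"];R=im["R"];d=R.T@np.linalg.inv(K)@np.array([u,v,1.]);return -R.T@im["t"],d
def plane(im,u,v,z):
    c,d=ray(im,u,v);return c+d*(z-c[2])/d[2]
def dep(im,u,v):
    c,d=ray(im,u,v);return c+d*im["range_z"][int(round(v)),int(round(u))]
def cloud(im):
    K=im["intrinsics"];v,u=np.mgrid[0:400,0:640]
    P=np.stack([(u-K[0,2])/K[0,0],(v-K[1,2])/K[1,1],np.ones(u.shape)],-1)*im["range_z"][...,None]
    return (P-im["t"])@im["R"]
def tri(a,b):
    (c1,d1),(c2,d2)=a,b
    d1=d1/np.linalg.norm(d1);d2=d2/np.linalg.norm(d2)
    s=np.linalg.lstsq(np.stack([d1,-d2],1),c2-c1,rcond=None)[0]
    p,q=c1+s[0]*d1,c2+s[1]*d2
    return (p+q)/2,np.linalg.norm(p-q)
def proj(im,X):
    p=im["intrinsics"]@(im["R"]@np.asarray(X)+im["t"]);return p[:2]/p[2]
E
python3 - <<'E'
from h import *
for n,(x0,y0,x1,y1) in dict(scene0=(230,150,420,320),side0=(280,130,450,290)).items():
    im=load(n);c=im["pixels"][y0:y1,x0:x1,::-1]
    cv2.imwrite(f"pics/{n}z.png",cv2.resize(c,None,fx=3.5 if n[1]=='i' else 4,fy=3.5 if n[1]=='i' else 3.5,interpolation=cv2.INTER_CUBIC))
    P=cloud(im);hsv=cv2.cvtColor(im["pixels"],cv2.COLOR_RGB2HSV)
    m=((hsv[...,0]<6)|(hsv[...,0]>174))&(hsv[...,1]>160)&(hsv[...,2]>110)
    nn,l,st,ce=cv2.connectedComponentsWithStats(m.astype(np.uint8))
    for i in range(1,nn):
        if st[i,4]>40:
            q=P[(l==i)&(im["range_z"]>0)]; print(n,st[i],ce[i].round(1),np.median(q,0).round(3),q.min(0).round(3),q.max(0).round(3))
E
```

```text
scene0 [237   6  18   6  66] [245.5   8.4] [-0.664 -0.676 -0.071] [-0.685 -0.727 -0.084] [-0.574 -0.634  0.004]
scene0 [270 163  16  22 286] [277.5 173.9] [ 0.546 -0.126  0.248] [ 0.326 -0.218  0.001] [ 0.58  -0.103  0.26 ]
scene0 [424 163  41  26 607] [444.6 175.2] [0.299 0.393 0.069] [ 0.196  0.324 -0.006] [0.343 0.471 0.08 ]
side0 [290  89  18   8  94] [298.4  92.2] [ 0.958  1.494 -0.058] [ 0.913  1.445 -0.069] [ 1.003  1.57  -0.052]
side0 [228 163  18  18 259] [236.7 171.8] [0.293 0.385 0.069] [0.255 0.322 0.065] [0.332 0.457 0.074]
side0 [341 186  25   9 165] [352.8 189.9] [ 0.54  -0.129  0.247] [ 0.508 -0.152  0.239] [ 0.574 -0.105  0.256]
```

View pics/scene0z.png

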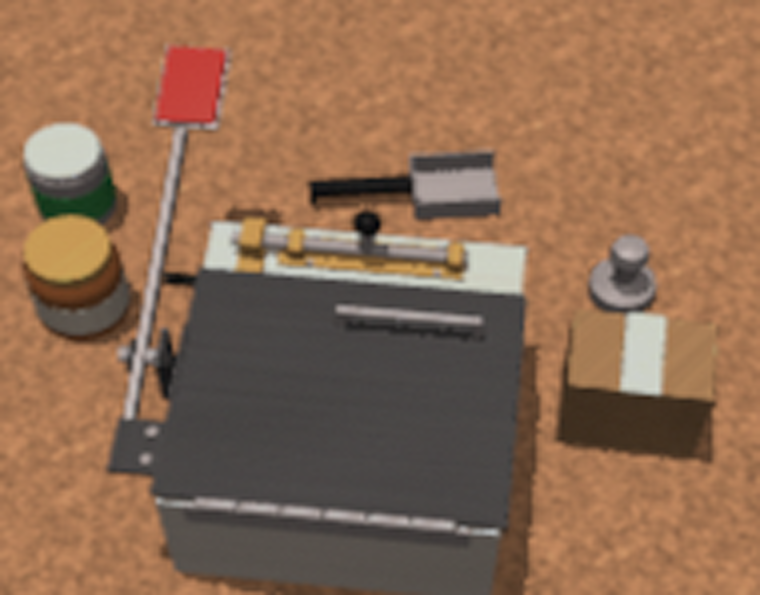

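View pics/side0z.png

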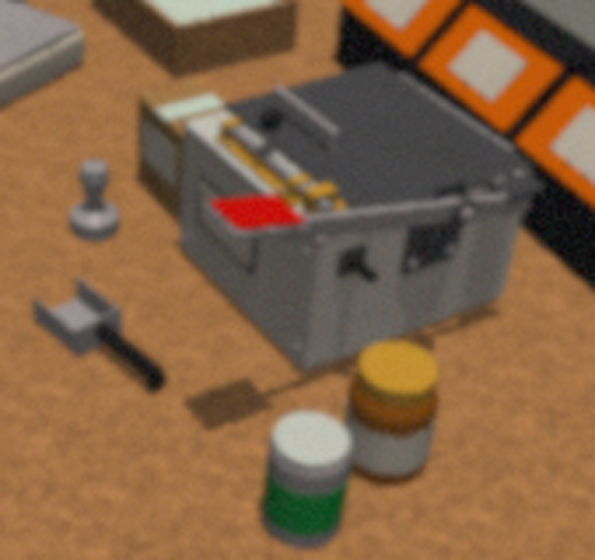

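```bash
python3 - <<'E'
from h import *
a=load("scene0");b=load("side0")
k,e=tri(ray(a,321.75,213.4),ray(b,357.4,164));print("knob",k.round(4),e, "expect z .226; depth",dep(a,322,213).round(3),dep(b,357,164).round(3))
p,e=tri(ray(a,277.5,173.9),ray(b,352.8,189.9));print("pad",p.round(4),e)
C=[plane(a,230+x/4,150+y/3.5,.176) for x,y in [(205,270),(524,293),(500,529),(155,495)]]
C=np.array(C);print(C.round(3))
f=lambda v:np.arctan2(v[1],v[0])
print("yaws",f(C[1]-C[0])-np.pi/2,f(C[2]-C[3])-np.pi/2,f(C[3]-C[0]),f(C[2]-C[1]),np.linalg.norm(C[1]-C[0]),np.linalg.norm(C[3]-C[0]))
# lid plane from depth
P=cloud(a);Q=P[235:285,285:350].reshape(-1,3);print(np.median(Q,0))
# min rect of dark lid points
m=(abs(P[...,2]-.176)<.02)&(a["pixels"].max(-1)<95)&(P[...,0]>.5)&(P[...,0]<1)&(abs(P[...,1])<.25)
m=cv2.morphologyEx(m.astype(np.uint8),cv2.MORPH_OPEN,np.ones((5,5)))
v,u=np.nonzero(m);W=np.array([plane(a,x,y,.176)[:2] for x,y in zip(u,v)]).astype(np.float32)
print(len(W),cv2.minAreaRect(W))
E
```

```text
knob [0.6406 0.0339 0.2251] 0.0015493252033575117 expect z .226; depth [0.645 0.036 0.236] [0.634 0.024 0.231]
pad [ 0.5425 -0.1265  0.2444] 0.001964527316410646
[[ 0.685 -0.08   0.176]
 [ 0.653  0.157  0.176]
 [ 0.863  0.179  0.176]
 [ 0.89  -0.058  0.176]]
yaws 0.1314473798268656 0.11063746702395072 0.10951162823963312 0.10603300663105324 0.2390619219475963 0.20615154518857692
[0.76516262 0.04971337 0.17640718]
5565 ((0.7749832272529602, 0.03139951080083847), (0.2088208794593811, 0.2782895863056183), 6.6536173820495605)
```

```bash
python3 - <<'E'
from h import *
from rig import manip
from scipy.spatial.transform import Rotation as R
s=manip.get_state();w,x,y,z=s["ee_rot"]
M=R.from_quat([x,y,z,w]).as_matrix();print(M.round(3));ya=np.arctan2(M[1,0],M[0,0]);print("jaw yaw",ya)
# bin +y dir yaw
print("turn to jaw along bin y:",[(np.pi/2+.115-ya+k*np.pi) for k in(-1,0,1)])
print("to jaw along bin x:",[(.115-ya+k*np.pi) for k in(-1,0,1)])
E
```

```text
[[ 0.219 -0.    -0.976]
 [ 0.976 -0.001  0.219]
 [-0.001 -1.     0.   ]]
jaw yaw 1.3500464336434872
turn to jaw along bin y: [np.float64(-2.8058427604383835), np.float64(0.33574989315140935), np.float64(3.4773425467412027)]
to jaw along bin x: [np.float64(-4.37663908723328), np.float64(-1.2350464336434872), np.float64(1.906546219946306)]
```

Request:
arm_command(commands=[[0,[2.9,-3.1,0.7],0.03],[0,[2.9,-3.1,0.7],0.03],[0,[2.9,-3.1,0.7],0.03],[0,[2.9,-3.1,0.7],0.03],[0,[2.9,-3.1,0.7],0.03],[0,[2.9,-3.1,0.7],0.03],[0,[2.9,-3.1,0.7],0.03],[0,[2.9,-3.1,0.7],0.03],[0,[2.9,-3.1,0.7],0.03],[0,[2.9,-3.1,0.7],0.03],[0,[2.9,-3.1,0.7],0.03],[0,[2.9,-3.1,0.7],0.0]], grip_force=30)

```text
clock: 1.35
position: [0.4747, 0.1876, 0.3325]
ee_rot: [-0.472, 0.472, 0.527, -0.527]
contact_force: [0.7, -0.7, 0.1]
width: 0.0003
```

Request:
arm_command(commands=[[0,[2.8,-3.3,0],0],[0,[2.8,-3.3,0],0],[0,[2.8,-3.3,0],0],[0,[2.8,-3.3,0],0],[0,[2.8,-3.3,0],0],[0,[2.8,-3.3,0],0],[0,[0,0,0],0],[0,[0,0,0],0]])

```text
clock: 2.15
position: [0.642, -0.0096, 0.331]
ee_rot: [0.473, -0.472, -0.526, 0.526]
contact_force: [-1.6, 0.2, -0.6]
width: -0.0
```

```bash
cat > snap.py <<'E'
import sys
from rig import manip
from h import *
i=sys.argv[1]
s=manip.get_state();print(s["clock"],s["position"].round(4) if hasattr(s["position"],'round') else s["position"],np.round(s["contact_force"],1),s["width"],np.round(s["qpos"],3))
T=[]
for n,(x0,y0,x1,y1) in dict(scene=(230,140,420,310),side=(280,110,450,270)).items():
    im=manip.get_image(n);np.savez(f"/tmp/{n}{i}.npz",**im)
    T.append(cv2.resize(im["pixels"][y0:y1,x0:x1,::-1],(400,360),interpolation=cv2.INTER_CUBIC))
im=manip.get_image("wrist");np.savez(f"/tmp/wrist{i}.npz",**im)
cv2.imwrite(f"pics/s{i}.png",np.hstack(T));cv2.imwrite(f"pics/w{i}.png",im["pixels"][:,:,::-1])
E
python3 snap.py 1
```

```text
2.15 [ 0.642  -0.0096  0.331 ] [-1.6  0.2 -0.6] -1.849267817783582e-05 [-1.240e-01  3.510e-01  1.194e+00  1.000e-03  1.599e+00 -1.802e+00]
```

View pics/s1.png

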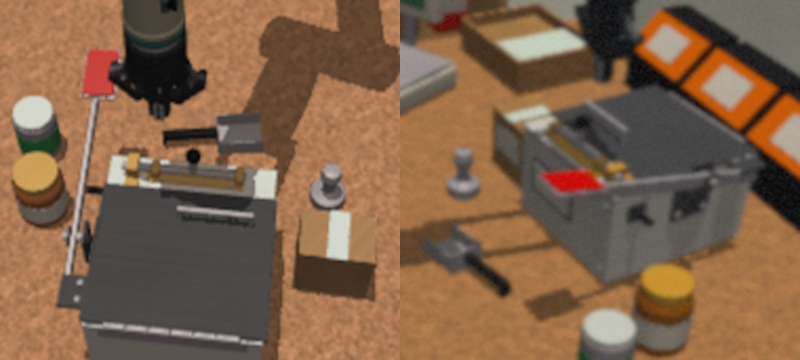

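View pics/w1.png

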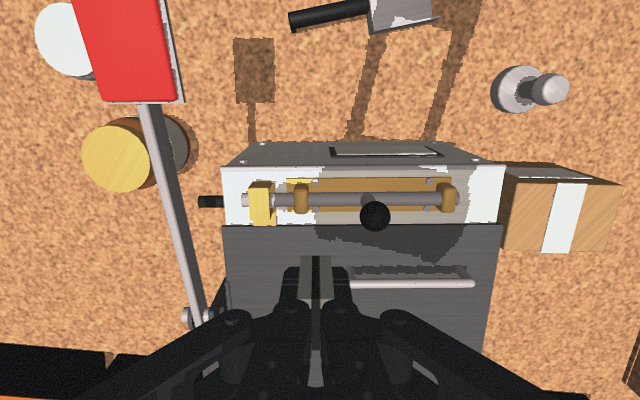

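```bash
python3 - <<'E'
from h import *
a=load("scene1");b=load("side1");w=load("wrist1")
def dark(im,box,th):
    pass
k1=[ray(a,321.75,213.4),ray(b,357.4,164),ray(w,374.5,216)]
for i,j in((0,1),(0,2),(1,2)): print("knob",i,j,[np.round(x,4) for x in tri(k1[i],k1[j])])
print("tip",tri(ray(a,305,192.9),ray(b,366.3,144.7)), dep(w,315,260))
A=plane(w,301,188,.192);B=plane(w,447,186,.192);print("saddles",A.round(4),B.round(4),"yaw",np.arctan2(-(B-A)[0],(B-A)[1]))
for n,p in dict(fl=(227,222),fr=(503,222),frontl=(235,167),frontr=(502,167)).items(): print(n,plane(w,*p,.17).round(4))
for n,p in dict(lidl=(222,226),lidr=(500,226)).items(): print(n,plane(w,*p,.176).round(4))
# pad in wrist
for p in [(70,0),(103,102),(182,102)]: print("pad",plane(w,*p,.25).round(4))
print("handle",plane(w,351,284,.206).round(4),plane(w,473,284,.206).round(4))
print("staple",plane(w,262,190,.2).round(4))
E
```

```text
knob 0 1 [array([0.6406, 0.0339, 0.2251]), np.float64(0.0015)]
knob 0 2 [array([0.6411, 0.0351, 0.2274]), np.float64(0.0009)]
knob 1 2 [array([0.6428, 0.0366, 0.2227]), np.float64(0.0003)]
tip (array([ 0.64127949, -0.01203343,  0.31904432]), np.float64(0.0009131782591368833)) [ 0.63071486 -0.00804978  0.32329844]
saddles [ 0.6361 -0.0184  0.192 ] [0.6219 0.0965 0.192 ] yaw 0.12334719620644764
fl [ 0.6806 -0.0809  0.17  ]
fr [0.6539 0.1629 0.17  ]
frontl [ 0.6301 -0.0757  0.17  ]
frontr [0.6055 0.1483 0.17  ]
lidl [ 0.6823 -0.0838  0.176 ]
lidr [0.6559 0.1576 0.176 ]
pad [ 0.5309 -0.1489  0.25  ]
pad [ 0.5814 -0.1358  0.25  ]
pad [ 0.5764 -0.0907  0.25  ]
handle [0.7096 0.0307 0.206 ] [0.6986 0.1311 0.206 ]
staple [ 0.6388 -0.0481  0.2   ]
```

Request:
arm_command(commands=[[0,[0.4,0.4,-1.5],0],[0,[0,0,-2.5],0],[0,[0,0,-2.5],0],[0,[0,0,-2.0],0],[0,[0,0,-1.5],0],[0,[0,0,-1.0],0],[0,[0,0,0],0],[0,[0,0,0],0]])

```text
clock: 3.1
position: [0.646, -0.0044, 0.2232]
ee_rot: [-0.471, 0.472, 0.527, -0.526]
contact_force: [-0.2, -0.6, 0.6]
width: 0.0
```

```bash
python3 snap.py 2
```

```text
3.1 [ 0.646  -0.0044  0.2232] [-0.2 -0.6  0.6] 9.965951518757138e-06 [-0.114  0.396  1.386  0.     1.359 -1.795]
```

View pics/s2.png

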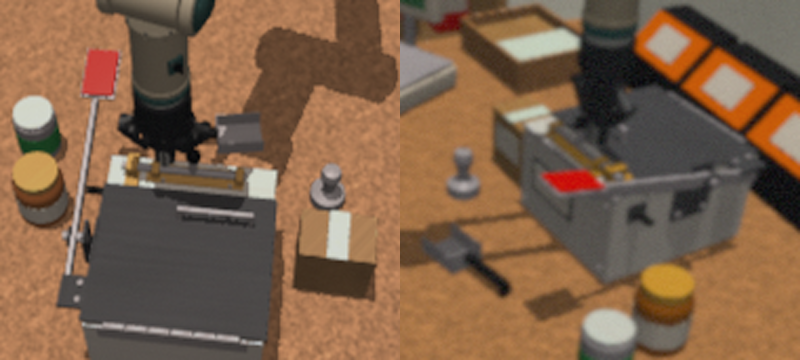

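View pics/w2.png

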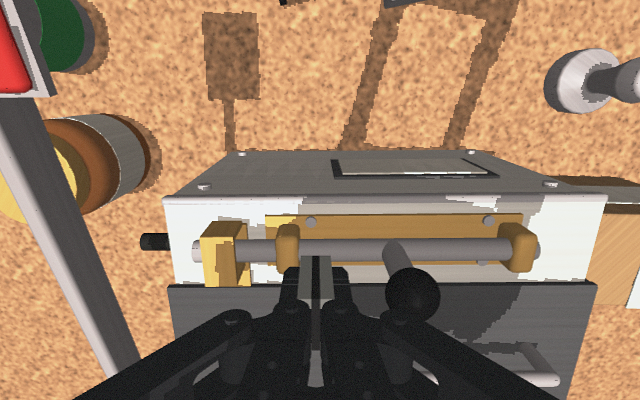

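Request:
arm_command(commands=[[0,[-0.1,1.0,0],0],[0,[-0.1,0.8,0],0],[0,[-0.1,0.8,0],0],[0,[-0.1,0.8,0],0],[0,[-0.1,0.8,0],0],[0,[0,0.3,0],0],[0,[0,0,0],0]])

```text
clock: 3.95
position: [0.6406, 0.0412, 0.2222]
ee_rot: [-0.472, 0.471, 0.527, -0.527]
contact_force: [-1.1, 0.3, 0.0]
width: -0.0
```

```bash
python3 snap.py 3
```

```text
3.95 [0.6406 0.0412 0.2222] [-1.1  0.3  0. ] -3.290127267658394e-05 [-4.500e-02  3.910e-01  1.396e+00  1.000e-03  1.356e+00 -1.726e+00]
```

View pics/w3.png

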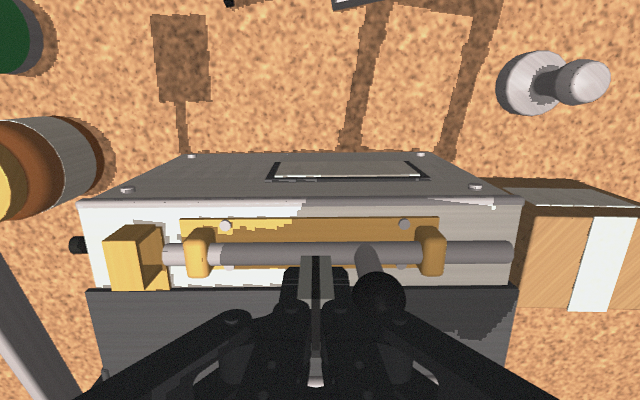

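Request:
arm_command(commands=[[0,[0,0.4,0],0],[0,[-0.1,0.4,0],0],[0,[0,0.3,0],0],[0,[0,0.2,0],0],[0,[0,0,0],0]])

```text
clock: 4.6
position: [0.6398, 0.0483, 0.222]
ee_rot: [0.47, -0.474, -0.524, 0.529]
contact_force: [-0.0, -12.0, -0.6]
width: 0.0002
```

Request:
arm_command(commands=[[0,[0,0.2,0],0],[0,[0,0,0],0],[0,[0.1,-0.8,0],0],[0,[0.2,-1.5,0],0],[0,[0,0,1],0],[0,[0,0,3],0],[0,[0,0,4],0],[0,[0,0,2],0],[0,[0,0,0],0]])

```text
clock: 5.5
position: [0.6447, 0.0327, 0.3274]
ee_rot: [-0.47, 0.474, 0.529, -0.524]
contact_force: [-0.2, 0.6, -0.5]
width: 0.0001
```

```bash
python3 snap.py 4
```

```text
5.5 [0.6447 0.0327 0.3274] [-0.2  0.6 -0.5] 0.0001073826268907691 [-5.800e-02  3.510e-01  1.203e+00  1.000e-03  1.579e+00 -1.738e+00]
```

View pics/w4.png

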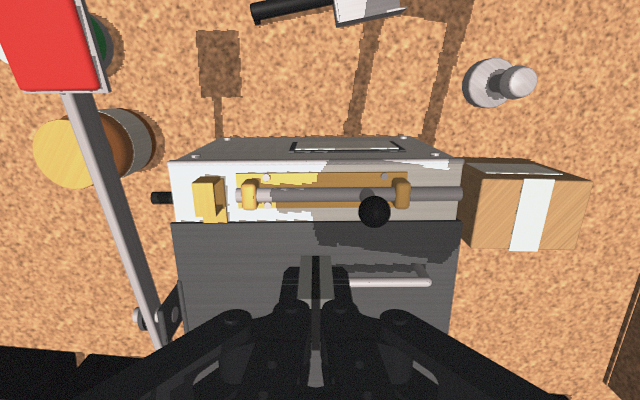

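View pics/s4.png

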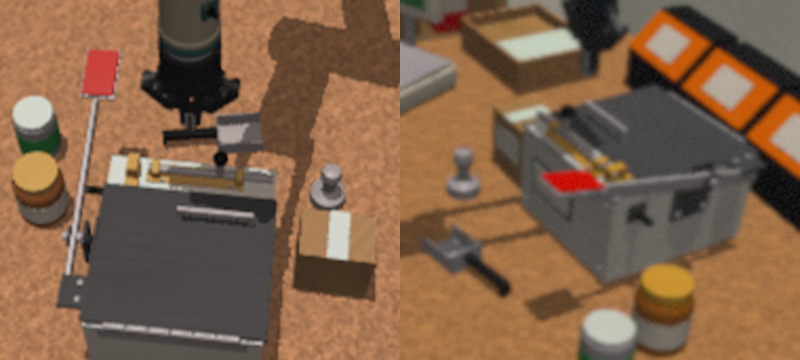

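```bash
python3 - <<'E'
from h import *
w=load("wrist4");a=load("scene4")
k=plane(w,374,211,.226);print(k, plane(a,335,214.6,.226))
k0=np.array([.6411,.0351,.226]);print("travel",np.linalg.norm(k-k0))
for p in [(100,91),(22,92)]: print("pad near edge",plane(w,*p,.243).round(4))
# pad tri with scene/side centroid already (.5425,-.1265,.2444)
b=load("side4");P=cloud(a);h=cv2.cvtColor(a["pixels"],cv2.COLOR_RGB2HSV)
print(P[174,278],P[173,277])
E
```

```text
[0.63660603 0.0735544  0.226     ] [0.63582857 0.07315159 0.226     ]
travel 0.0387160982925813
pad near edge [ 0.5771 -0.0948  0.243 ]
pad near edge [ 0.5824 -0.1384  0.243 ]
[ 0.54837142 -0.12337134  0.25155121] [ 0.54259051 -0.12857655  0.24753312]
```

Request:
arm_command(commands=[[0,[-1.5,-2.3,0],0],[0,[-2.5,-4.0,0],0],[0,[-2.5,-4.0,0],0],[0,[-2.5,-3.7,0],0],[0,[-1.1,-1.7,0],0],[0,[0,0,-2.0],0],[0,[0,0,-1.5],0],[0,[0,0,0],0],[0,[0,0,0],0]])

```text
clock: 6.55
position: [0.5415, -0.1246, 0.2863]
ee_rot: [0.473, -0.471, -0.526, 0.527]
contact_force: [0.1, -0.2, -0.1]
width: -0.0001
```

```bash
python3 snap.py 5
```

```text
6.55 [ 0.5415 -0.1246  0.2863] [ 0.1 -0.2 -0.1] -0.00014262901222524205 [-0.352  0.229  1.476  0.     1.439 -2.032]
```

View pics/w5.png

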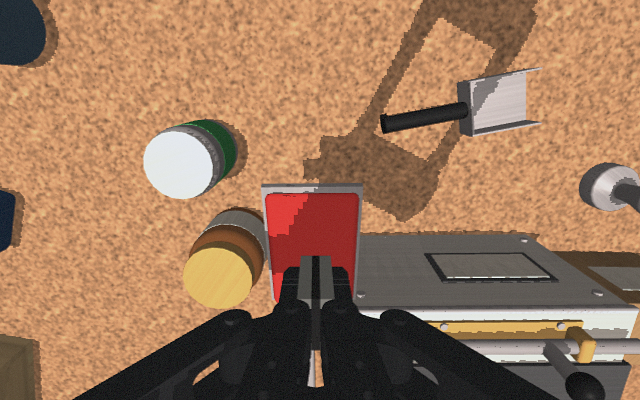

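View pics/s5.png

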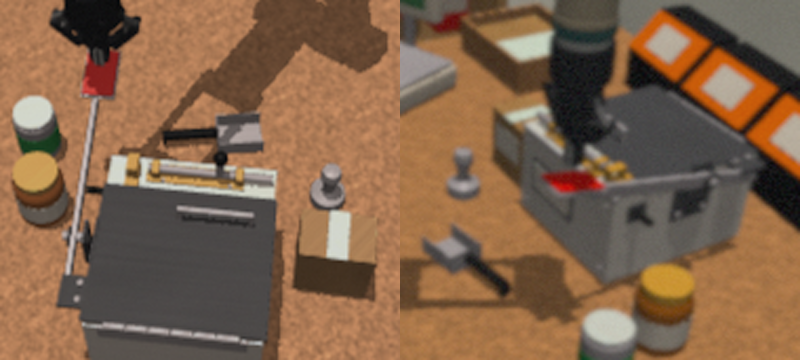

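Request:
arm_command(commands=[[0,[0,0,-0.6],0],[0,[0,0,-0.5],0],[0,[0,0,-0.4],0],[0,[0,0,-0.4],0],[0,[0,0,-0.4],0],[0,[0,0,-0.4],0],[0,[0,0,0],0]])

```text
clock: 7.4
position: [0.5403, -0.1251, 0.2612]
ee_rot: [0.473, -0.471, -0.526, 0.527]
contact_force: [-5.7, 0.7, 8.2]
width: -0.0001
```

Request:
arm_command(commands=[[0,[-0.1,0,-0.2],0],[0,[-0.1,0,-0.3],0],[0,[-0.1,0,-0.4],0],[0,[-0.1,0,-0.4],0],[0,[-0.1,0,-0.4],0],[0,[-0.1,-0.1,-0.4],0],[0,[-0.1,0,-0.4],0],[0,[0,0,-0.4],0],[0,[-0.1,0,-0.4],0],[0,[0,0,-0.4],0],[0,[0,0,-0.3],0],[0,[0,0,-0.2],0]])

```text
clock: 8.6
position: [0.5325, -0.126, 0.2198]
ee_rot: [0.472, -0.472, -0.526, 0.527]
contact_force: [-5.8, 0.7, 10.6]
width: -0.0
```

```bash
python3 snap.py 6
```

```text
8.6 [ 0.5325 -0.126   0.2198] [-5.8  0.7 10.6] -4.3388620698342705e-05 [-3.590e-01  2.530e-01  1.610e+00 -1.000e-03  1.280e+00 -2.039e+00]
```

View pics/w6.png

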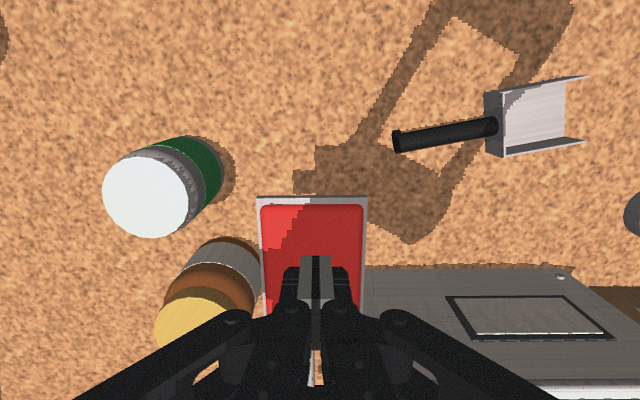

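View pics/s6.png

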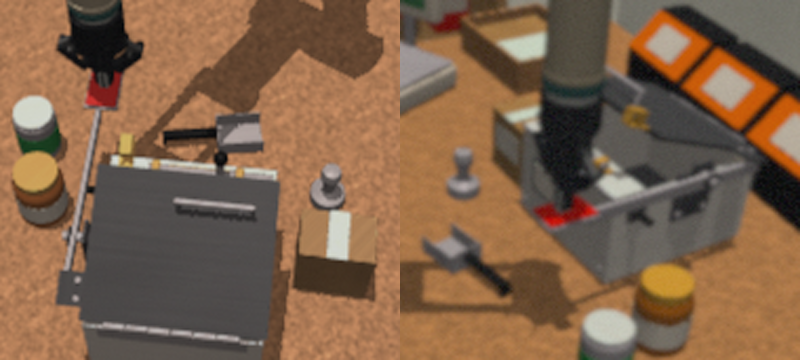

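Request:
arm_command(commands=[[0,[0,0,-0.2],0],[0,[0,0,-0.3],0],[0,[-0.1,0,-0.4],0],[0,[0,0,-0.4],0],[0,[0,0,-0.4],0],[0,[0,0,-0.4],0],[0,[0,0,-0.4],0],[0,[0,0,-0.4],0],[0,[0,0,-0.4],0],[0,[0,0,-0.4],0],[0,[0,0,-0.4],0],[0,[0,0,-0.3],0]])

```text
clock: 9.95
position: [0.5318, -0.126, 0.175]
ee_rot: [0.472, -0.472, -0.526, 0.527]
contact_force: [-3.3, 0.2, 7.6]
width: 0.0001
```

Request:
arm_command(commands=[[0,[0,0,-0.3],0],[0,[0,0,-0.3],0],[0,[0,0,-0.2],0],[0,[0,0,-0.2],0],[0,[0,0,-0.2],0],[0,[0,0,-0.2],0],[0,[0,0,0],0]])

```text
clock: 10.65
position: [0.533, -0.1259, 0.1626]
ee_rot: [-0.471, 0.472, 0.527, -0.526]
contact_force: [-3.9, 0.3, 12.8]
width: -0.0001
```

Request:
arm_command(commands=[[0,[0,0,-0.2],0],[0,[0,0,-0.2],0],[0,[0,0,-0.1],0],[0,[0,0,0],0],[0,[0,0,0],0]])

```text
clock: 11.15
position: [0.5331, -0.126, 0.1621]
ee_rot: [-0.47, 0.473, 0.527, -0.526]
contact_force: [-10.8, 3.5, 35.8]
width: -0.0001
```

```bash
python3 snap.py 7
```

```text
11.15 [ 0.5331 -0.126   0.1621] [-10.8   3.5  35.8] -5.626742601571873e-05 [-0.359  0.296  1.702 -0.     1.139 -2.039]
```

View pics/w7.png

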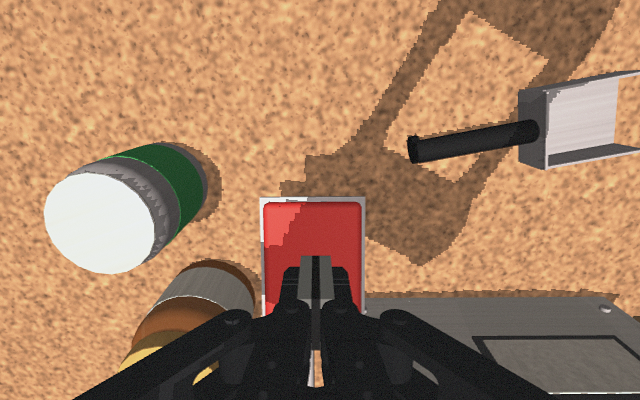

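View pics/s7.png

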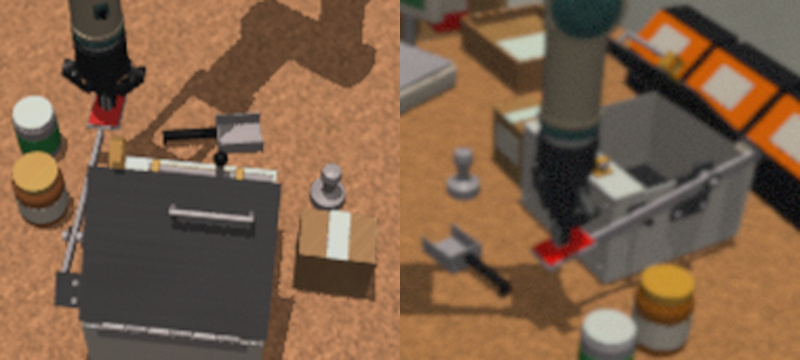

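Request:
arm_command(commands=[[0,[0,0,0.1],0],[0,[0,0,0],0],[0,[0,0,0],0],[0,[0,0,0],0]])

```text
clock: 11.7
position: [0.5331, -0.126, 0.1621]
ee_rot: [-0.471, 0.473, 0.527, -0.526]
contact_force: [-9.8, 2.3, 31.4]
width: -0.0001
```

```bash
python3 - <<'E'
from h import *
from rig import manip
a=manip.get_image("scene");P=cloud(a);Q=P[250:275,285:345].reshape(-1,3)
Q=Q[Q[:,2]>.15];c=np.median(Q,0);Q=Q[np.linalg.norm(Q-c,axis=1)<.12]
n=np.linalg.svd(Q-Q.mean(0),full_matrices=False)[2][2];print("lid tilt",np.arccos(abs(n[2])),c)
# bystanders: compare with start
o=load("scene0")
for nm,(x0,y0,x1,y1) in dict(scoop=(305,190,358,212),tintop=(235,185,258,200),jartop=(235,212,262,230),tamper=(375,215,396,240),carton=(370,238,410,278),mug=(185,148,222,182),tea=(420,160,468,198)).items():
    d=np.abs(a["pixels"][y0:y1,x0:x1].astype(int)-o["pixels"][y0:y1,x0:x1]).mean();print(nm,round(d,1))
s=manip.get_state();print(s["clock"],s["position"],s["contact_force"])
E
```

```text
lid tilt 0.7649258002894118 [0.80650441 0.05349331 0.24433978]
scoop 11.5
tintop 5.8
jartop 4.4
tamper 4.2
carton 3.8
mug 2.8
tea 3.5
11.75 [ 0.53312393 -0.12598398  0.16215453] [-10.38078086   3.5341864   32.21718055]
```

Request:
arm_command(commands=[[0,[0,0,0.1],0],[0,[0,0,0],0],[0,[0,0,0],0],[0,[0,0,0],0]])

```text
clock: 12.15
position: [0.5331, -0.126, 0.1623]
ee_rot: [-0.471, 0.473, 0.527, -0.526]
contact_force: [-7.6, 2.3, 27.4]
width: -0.0
```

```bash
python3 - <<'E'
from rig import manip
s=manip.get_state();print(s["clock"],s["position"],s["contact_force"])
if s["contact_force"][2]>18 and s["position"][2]<.1635: print(manip.sign_off())
E
```

```text
12.15 [ 0.53309171 -0.12597792  0.16225736] [-7.58702161  2.2815943  27.44019747]
the job is handed in; nothing more can be done
None
```

The bolt is pushed fully back and the lid is wide open. I handed the job in at 12.15 s with the closed fingertips still holding the lever's red pad down on its stop.

- **Bolt:** the knob travelled about 39 mm, and the push ended against a firm stop at 12 N. The wrist camera then showed the rod clear of the lid's staple.
- **Lid:** I pressed the pad down steadily over about 4 s, touching nothing else while the lid rose. On the stop the lid's tilt measured 0.765 rad, against the expected 0.77.
- **Lever:** at hand-in the fingertips were at about 0.145 m, the stop height, pressing down with 27 N. The press peaked at about 36 N before I eased it off, the highest reading I saw.
- **Other things on the counter:** the tin, jar, tamper, carton, mug and tea box looked unchanged between the first and last scene pictures. The scoop's patch differed more (11.5, against 2.8 to 5.8 for the others). I put that down to the moved knob and a shadow in that patch, because the scoop looks in the same place in the pictures.

No check failed. The separate measurements of the pad and knob positions differed by up to about 6 mm, which the pad and fingertip sizes allowed for.

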